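# Index and lock the welding turntable

### The arm

A 7-joint arm with a two-finger parallel gripper is mounted at the origin on the work surface. World frame = base frame: x ahead of the robot, y to its left, z up, the work surface at z = 0. Lengths are in m, angles in rad, forces in N, time in s.
With the tool pointing down it reaches from about 0.425 to 0.875 m from the base axis. Payload 4.7 kg.
Tool frame: the origin (TCP) lies midway between the tips of the shut fingers; the grasp point (between the pads) lies 19 mm behind it; z points along the fingers, y is the direction in which the jaws open and shut (so a half turn about z gives the same grasp; the last joint's range is limited). The gripper opens to 87 mm and grips with 3 to 60 N. Pads are 19 mm wide; open, the fingers measure 117 mm over their backs; the gripper's body (75 mm by 190 mm) begins 51 mm behind the grasp point.
Start: joints at [1.357, 0.321, -0.07, 1.45, 0.023, 1.371, -0.057], TCP at [0.147, -0.633, 0.223] pointing down, gripper open.
Joint ranges: [-2.86, 2.86], [-0.3, 2.09], [-1.38, 1.24], [0.06, 2.45], [-1.56, 4.7], [0.09, 2.05], [-2.69, 2.69]. Speed limits (rad/s): [2.57, 2.57, 3.14, 3.14, 3.14, 3.14, 3.14].

### API

Orientations are given as a rotation vector (axis times angle).
In Python, from bench import monitor, eyes, order gives the robot as it stands. The module is installed in compiled form; this text tells all that it offers.
- The arm moves only by the shell command python3 -m pendant 'ROWS' [FORCE]. ROWS is JSON, a list of rows, each a list of 3 entries, a list of its own where there are three numbers: the turn, a rotation vector about the tool's x, y, z in degrees, then the shift along the tool's x, y, z in m, then the gripper command: -1 is fully open, 1 is shut, values between are in proportion. In form: [[[rx, ry, rz], [tx, ty, tz], hand], ...]. A call has 1 to 8 rows; each row shifts and turns the commanded pose from where the row before left it, along the tool's axes as they then stand; what a row does not reach is not made up. A row lasts 1/8 s, in which the tool goes at most 62.5 mm and 10.7 degrees, less where a joint would pass 70% of its speed; a pose out of reach is approached as far as the arm can. A call is refused whole if a number of a shift passes 0.0625 or a number of a turn 10.7, either way. A call with a gripper value outside its range is refused whole. The fingers move at their own pace and stop on an object; FORCE is the grip in N (left out, the last holds). Time passes only in rows, so rows that do not move let the fingers close. It gives the time, the measured TCP pose, the force and the opening at its end, in the units of the state.
- monitor.get_state(): the state, without advancing time (a new reading comes with each control period).
- eyes.get_image(name): name is "scene" or "top" or "wrist"; returns a dict with "color" (384x512x3 uint8, red, green, blue), "range_z" (384x512 float32, m along the optical axis (not along the pixel's ray), 0 where there is no reading), "fx", "fy", "cx", "cy" (pixels), "world_to_cam" (4x4, takes a point from world to camera coordinates). Camera axes: x right, y up, looking along -z (the intrinsics and any distortion apply to the point x, -y, -z); pixel columns grow to the right and rows downward; lengths in m; the calibration is good to about 2 mm. A picture is of the moment at which its call begins.
- order.close_job(): hands the job in, once; it reports no verdict.
The state is a dict: "time": time; "joint_positions": joint angles; "qd": joint speeds; "joint_torque": joint torques, N m; "position": TCP position; "tool_rot": TCP orientation; "ft_force": force on the tool from outside, world axes, zero at the start; "torque": the same for the moment, N m; "grip_width": opening from 0.0 (shut) to 1.0 (fully open).
Only numpy, scipy, OpenCV 4.12 (cv2) and the standard library are available. Lean on these libraries where they do the work, as an engineer would, in place of code of your own. Each camera call takes 0.05 s, during which the arm holds its last target.

### The job

Turn the little welding turntable by its black post until the red notch stands under the sprung index pin. Then push the pin's red handle in along its leaning axis, turn it clockwise into the holding notch of the yellow gate and let go, so that the pin stays in the red notch. Leave the things lying around the fixture where they are.

Things in the scene. Friction and masses are not known exactly. Their poses are not given: they have to be found in the camera images.
- pivot (a point): Centre of the turntable's upper face, on its vertical axis, 50 mm above the table. The turntable is an aluminium disc, 210 mm across and 10 mm thick, on a bolted-down steel base plate (310 x 240 x 12 mm). Axes are the fixture's (fixed): z up; the index pin stands at the -x side, in the xz plane of this frame. A bracket up to 45 mm high and 50 x 46 mm in plan is clamped to the disc's middle.
- turntable (a joint): Angle of the turntable in rad, counter-clockwise seen from above; 0 = the red notch is exactly under the index pin, -0.6 and 1.9 are its stops. It starts between 0.5 and 1.3, so it has to turn clockwise. It turns with light friction (about 2 N at the post) and stays where it is left. There are two other, dark notches, 90 and 180 degrees from the red one. The pin centres the notch by itself when off by less than about 0.12 rad.
- post_top (a point): Centre of the top of the upright black post, 14 mm in diameter and 50 mm high over the disc's face, 75 mm from the turntable's axis, turning with it. Nothing stands beside it within 30 mm.
- red_notch (a point): Middle of the red notch: 22 mm gap between two radial red bars (12 mm thick, 30 mm long, tops 22 mm above the disc), 82 mm from the turntable's axis; it turns with the table. When the turntable joint is 0 it lies on the -x axis of the pivot frame; the black post then lies on its -y axis.
- pin_tip (a point): Rounded lower tip of the steel index pin, 12 mm in diameter. The pin's axis leans 35 degrees (0.61 rad) from vertical in the xz plane of the pivot frame: its upper end with the handle leans to -x (to the robot's side), pushing moves it down and to +x. At rest the tip hangs about 5 mm above the tops of the notch bars.
- plunger (a joint): How far the index pin is pushed in along its leaning axis, in m: 0 = sprung back (rest), 0.028 = stop. The spring pushes back with about 5 N at rest, 9 N at 0.016 and 12 N at 0.028. Past 0.021 the handle can be turned under the lip of the yellow gate. Seated in the holding notch it reads about 0.016 (it comes back about 5 mm from where it passes the lip).
- handle (a joint): Turn of the red handle about the pin's axis in rad, clockwise as seen from the handle's end; 0 = at rest (also its stop), 1.0 = stop. Below 0.1 the handle is in the straight slot and can be pushed in and out; the holding notch spans 0.8 to 1.0. A light spring (less than 0.11 N m) turns it back; let go before the notch, it snaps back to rest.
- handle_grip (a point): Middle of the red wing handle: a flat bar 14 mm thick (along its x), 56 mm long (along its y), 28 mm high (along its z), on a 20 mm stem. Its z is the pin's axis, pointing up and leaning to the robot's side; moves and turns with the handle. It lies on the pin's axis, 124 mm above the pin's tip along that axis. The gate's top lies 52 mm below it along the axis at rest, 24 mm when fully pushed; the gate reaches 30 mm out from the axis on the far (+x) side.
- fixture: The fixed fixture: base plate, blue side posts and beam, yellow gate. Origin: on the table under the turntable's centre; x, y, z as in the pivot frame. Tall parts at the -x side: two blue posts 60 mm either side of the xz plane and 118 mm from the turntable's axis, up to 100 mm high; the gate up to 155 mm high.
- hammer: Loose hammer, 270 mm long, lying beside the fixture: leave it alone.
- tray: Loose open sheet-metal tray, 170 x 120 x 35 mm, origin under its middle: leave it alone.
- square: Loose red welding square, 100 x 100 x 22 mm, origin under its middle: leave it alone.
- can: Loose blue jar of paste, 60 mm in diameter, 100 mm high, origin under its middle: leave it alone.

How it is judged:
At the end, for the whole second after the job is handed in: The turntable is within 0.1 rad of the red notch standing under the pin; the handle is turned more than 0.68 rad, the pin has come back into the holding notch and is held 12 to 20 mm in by it; all at rest and let go (value of joint turntable between -0.1 and 0.1 rad and value of joint plunger between 0.012 and 0.02 m and value of joint handle above 0.68 rad and velocity of joint plunger below 0.01 m/s and velocity of joint turntable between -0.05 and 0.05 rad/s); the robot touches nothing.
It fails at once if the hammer, tray, square or jar is moved more than 30 mm (distance of any of hammer, tray, square, can from where it was at the start of the episode above 0.03 m).
It also fails if it takes over 45 s, if anything falls off the work surface, if the arm or the gripper's body presses on something with over 40 N, if the wrist force passes 120 N, or if a joint passes its speed limit or range.

## Working session

There is one attempt and no reset: what is moved stays moved. The work goes in short steps, Python scripts to look and compute and a shell command to move; the robot and the scene stay as the last step left them, time stands still between calls to the robot, and variables do not carry over. Pictures are saved under pics/ and viewed, and the job is handed in when it is done.

```bash
mkdir -p pics; cat > h.py <<'E'
import numpy as np,cv2
from bench import monitor,eyes,order
def shot(n,tag):
    im=eyes.get_image(n); cv2.imwrite(f'pics/{tag}.png',im['color'][...,::-1]); np.savez(f'/tmp/{tag}.npz',**{k:v for k,v in im.items()}); return im
def pts(im):
    h,w=im['range_z'].shape; u,v=np.meshgrid(np.arange(w),np.arange(h)); z=im['range_z']
    X=np.stack([(u-im['cx'])/im['fx']*z,-(v-im['cy'])/im['fy']*z,-z,np.ones_like(z)],-1)
    return (X@np.linalg.inv(im['world_to_cam']).T)[...,:3]
E
python3 - <<'E'
from h import *
for n in ['scene','top','wrist']:
    im=shot(n,n+'0'); print(n,[k for k in im],im['fx'],im['cx'],np.linalg.inv(im['world_to_cam']).round(3).tolist())
print(monitor.get_state())
E
```

```text
scene ['color', 'range_z', 'fx', 'fy', 'cx', 'cy', 'world_to_cam'] 403.94373932683874 247.44892360476067 [[-0.379, -0.709, 0.594, 1.237], [0.925, -0.287, 0.247, 0.274], [-0.005, 0.644, 0.765, 1.038], [0.0, 0.0, 0.0, 1.0]]
top ['color', 'range_z', 'fx', 'fy', 'cx', 'cy', 'world_to_cam'] 396.2134257063068 253.482126002423 [[0.027, 0.99, -0.136, 0.353], [-1.0, 0.027, -0.005, -0.026], [-0.001, 0.136, 0.991, 1.416], [0.0, 0.0, 0.0, 1.0]]
wrist ['color', 'range_z', 'fx', 'fy', 'cx', 'cy', 'world_to_cam'] 267.87820818294915 254.64848275945357 [[0.225, 0.932, 0.284, 0.224], [-0.974, 0.216, 0.063, -0.615], [-0.002, -0.291, 0.957, 0.383], [0.0, 0.0, 0.0, 1.0]]
{'time': 0.15, 'joint_positions': array([ 1.3571013 ,  0.32162811, -0.07008689,  1.45138449,  0.02262037,
        1.3707831 , -0.05689223]), 'qd': array([ 2.75945164e-04, -7.57140738e-04,  5.39150746e-05, -3.26897289e-03,
       -1.99920374e-03,  1.18832271e-03, -6.21573442e-04]), 'joint_torque': array([ 1.31328346e-03, -4.91797221e+01, -4.03469838e-01, -3.12874389e+01,
       -6.36989786e-02,  4.04905085e-02,  1.26241421e-04]), 'position': array([ 0.14664698, -0.63282362,  0.22173393]), 'tool_rot': array([-3.11984766e+00, -3.56947547e-01,  4.15174157e-04]), 'ft_force': array([ 0.17554856, -0.4621399 , -0.40779625]), 'torque': array([ 0.00913872, -0.0298831 ,  0.01770451]), 'grip_width': 0.9989389476342626}
```

View pics/scene0.png

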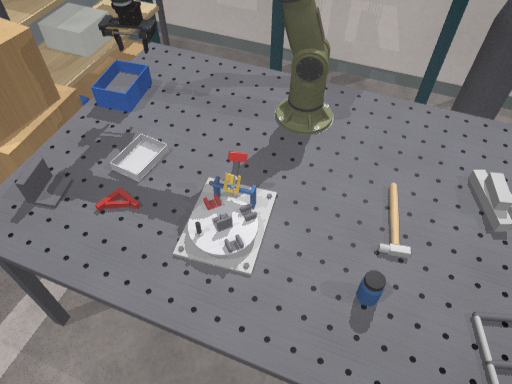

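View pics/top0.png

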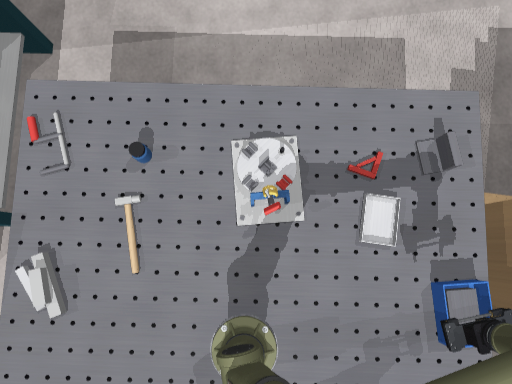

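The scene view shows the fixture at about (228,222): red handle (238,156), red notch (212,202) and black post (198,228). In the top view the disc is at (267,165), the handle at (272,208) and the notch at (285,182). Next I'll measure these.

```bash
python3 - <<'E'
from h import *
for n,(u0,u1,v0,v1) in dict(scene=(170,285,140,275),top=(225,310,130,230)).items():
    d=dict(np.load(f'/tmp/{n}0.npz')); P=pts(d); c=d['color'][v0:v1,u0:u1].astype(int); Q=P[v0:v1,u0:u1]
    hsv=cv2.cvtColor(d['color'][v0:v1,u0:u1],cv2.COLOR_RGB2HSV)
    H,S,V=[hsv[...,i].astype(int) for i in range(3)]
    m={'red':((H<8)|(H>172))&(S>150)&(V>60),'blue':(H>100)&(H<125)&(S>120),'yel':(H>18)&(H<32)&(S>130),'dark':(V<45)&(Q[...,2]>.055)}
    for k,mm in m.items():
        nn,l,st,ce=cv2.connectedComponentsWithStats(mm.astype(np.uint8))
        for i in range(1,nn):
            if st[i,4]<12: continue
            q=Q[l==i]; q=q[q[:,2]>0.01]
            if len(q): print(n,k,st[i,4],(ce[i]+[u0,v0]).round(1),'med',np.median(q,0).round(3),'min',q.min(0).round(3),'max',q.max(0).round(3))
    dm=(abs(Q[...,2]-.05)<.006); q=Q[dm]
    print(n,'disc z pts',len(q),np.median(q,0).round(4))
    (cx,cy),r=cv2.minEnclosingCircle(q[:,:2].astype(np.float32)); print(cx,cy,r)
    pm=(abs(Q[...,2]-.012)<.005); q=Q[pm]; print('plate',cv2.minAreaRect(q[:,:2].astype(np.float32)))
    b=cv2.resize(d['color'][v0:v1,u0:u1],None,fx=5 if n=='scene' else 6,fy=4.4 if n=='scene' else 6,interpolation=cv2.INTER_CUBIC); 
    b=cv2.resize(d['color'][v0:v1,u0:u1],None,fx=4.4 if n=='scene' else 6,fy=4.4 if n=='scene' else 6,interpolation=cv2.INTER_CUBIC)
    cv2.imwrite(f'pics/{n}0z.png',b[...,::-1])
E
```

```text
scene red 142 [237.4 156.1] med [ 0.473 -0.074  0.184] min [ 0.455 -0.099  0.171] max [ 0.491 -0.051  0.199]
scene blue 12 [215.8 179.2] med [ 0.515 -0.132  0.099] min [ 0.508 -0.137  0.098] max [ 0.524 -0.127  0.102]
scene blue 15 [215.8 185.5] med [ 0.539 -0.12   0.101] min [ 0.534 -0.13   0.095] max [ 0.541 -0.109  0.106]
scene blue 57 [248.8 189.4] med [ 0.516 -0.016  0.099] min [ 0.49  -0.05   0.092] max [ 0.529 -0.007  0.105]
scene yel 148 [231.  181.8] med [ 0.532 -0.073  0.136] min [ 0.512 -0.095  0.106] max [1.237 0.274 1.038]
scene disc z pts 2707 [ 0.6389 -0.0584  0.0492]
0.6110513210296631 -0.057145651429891586 0.12387420237064362
plate ((0.5859137773513794, -0.028974294662475586), (0.31289729475975037, 0.3102966547012329), 6.2874979972839355)
top red 30 [287.  178.5] med [ 0.584 -0.133  0.071] min [ 0.572 -0.147  0.067] max [ 0.597 -0.119  0.076]
top red 72 [282.1 184.1] med [ 0.568 -0.117  0.052] min [ 0.547 -0.138  0.042] max [ 0.585 -0.096  0.075]
top red 99 [271.9 207.7] med [ 0.47  -0.078  0.188] min [ 0.353 -0.103  0.171] max [ 0.49  -0.026  1.416]
top blue 98 [284.2 195. ] med [ 0.524 -0.125  0.099] min [ 0.353 -0.139  0.028] max [ 0.541 -0.026  1.416]
top blue 99 [255.8 196.8] med [ 0.517 -0.025  0.099] min [ 0.489 -0.055  0.066] max [ 0.531 -0.011  0.107]
top yel 72 [270.2 189.9] med [ 0.534 -0.075  0.129] min [ 0.353 -0.096  0.105] max [ 0.551 -0.026  1.416]
top disc z pts 2027 [ 0.6348 -0.0616  0.0492]
0.6112265586853027 -0.0725536048412323 0.12486386299133301
plate ((0.5946624279022217, -0.06469796597957611), (0.33494117856025696, 0.29199889302253723), 3.1613829135894775)
```

View pics/scene0z.png

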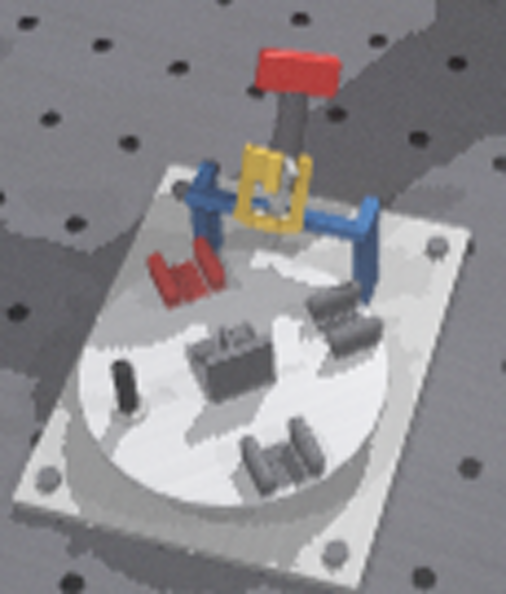

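View pics/top0z.png

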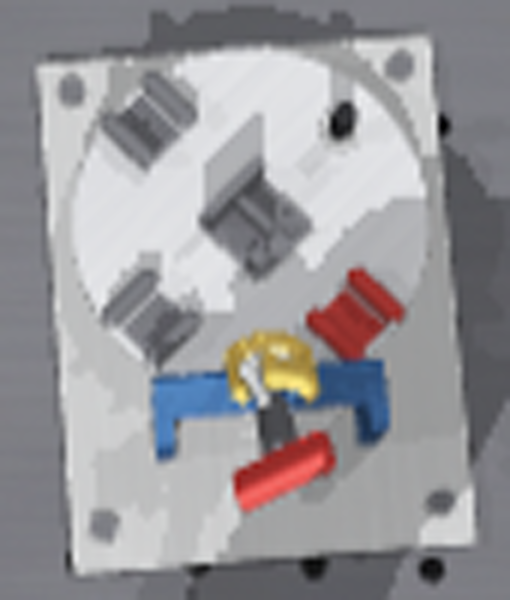

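```bash
cat >> h.py <<'E'
def ray(d,uv,z):
    uv=np.atleast_2d(uv).astype(float); M=np.linalg.inv(d['world_to_cam']); 
    D=np.c_[(uv[:,0]-d['cx'])/d['fx'],-(uv[:,1]-d['cy'])/d['fy'],-np.ones(len(uv))]@M[:3,:3].T; o=M[:3,3]
    return o+D*((z-o[2])/D[:,2])[:,None]
E
python3 - <<'E'
from h import *
from scipy.optimize import least_squares
T=dict(np.load('/tmp/top0.npz'));S=dict(np.load('/tmp/scene0.npz'))
bt=np.array([(71,90),(400,67),(104,526),(441,503)])/6+[225,130]-.4
bs=np.array([(48,480),(335,555),(182,187),(437,247)])/4.4+[170,140]-.4
for nm,d,b in (('top',T,bt),('scene',S,bs)):
    p=ray(d,b,.016); print(nm,p[:,:2].round(4).tolist(),'c',p.mean(0).round(4))
    for i,j in ((0,1),(2,3),(0,2),(1,3)): v=p[j]-p[i]; print(np.hypot(*v[:2]).round(4),np.degrees(np.arctan2(v[1],v[0])).round(1))
for nm,d,(u0,u1,v0,v1) in (('top',T,(225,310,130,230)),('scene',S,(170,285,140,275))):
    P=pts(d)[v0:v1,u0:u1].reshape(-1,3); q=P[abs(P[:,2]-.05)<.004][:,:2]; c=np.array([.62,-.065])
    for _ in range(5):
        r=q-c; a=np.arctan2(r[:,1],r[:,0]); R=np.hypot(*r.T); B=[]
        for k in np.arange(-np.pi,np.pi,.1):
            m=(abs(a-k)<.05)&(R<.115)
            if m.any() and R[m].max()>.09: B.append(q[m][R[m].argmax()])
        B=np.array(B); f=least_squares(lambda x:np.hypot(*(B-x[:2]).T)-.105,c,loss='soft_l1',f_scale=.002); c=f.x
    print(nm,'pivot',c.round(4),len(B),np.abs(f.fun).mean())
# post
for nm,d,(u0,u1,v0,v1) in (('top',T,(275,290,140,160)),('scene',S,(190,205,218,236))):
    c=d['color'][v0:v1,u0:u1].astype(int).sum(2); m=c<150; v,u=np.nonzero(m); Q=pts(d)[v0:v1,u0:u1][m]
    k=Q[:,2]>.09; print(nm,len(u),u.min()+u0,u.max()+u0,v.min()+v0,v.max()+v0,'tops',Q[k].mean(0).round(4),Q[:,2].max(), (u[k].mean()+u0,v[k].mean()+v0))
# handle
for nm,d,(u0,u1,v0,v1) in (('top',T,(255,290,195,225)),('scene',S,(220,255,145,170))):
    hsv=cv2.cvtColor(d['color'][v0:v1,u0:u1],cv2.COLOR_RGB2HSV).astype(int); m=((hsv[...,0]<8)|(hsv[...,0]>172))&(hsv[...,1]>140)
    v,u=np.nonzero(m); Q=pts(d)[v0:v1,u0:u1][m]; Q=Q[(Q[:,2]>.14)&(Q[:,2]<.22)]
    C=Q.mean(0); w,V=np.linalg.eigh(np.cov((Q-C).T)); print(nm,'handle',len(Q),C.round(4),np.sqrt(w).round(4),V[:,2].round(3),V[:,0].round(3),V[:,1].round(3)); 
    pr=(Q-C)@V; print(pr.min(0).round(3),pr.max(0).round(3),'minrect',cv2.minAreaRect(np.c_[u+u0,v+v0].astype(np.float32)))
E
```

```text
top [[0.7133, 0.0478], [0.733, -0.1507], [0.4504, 0.0196], [0.4694, -0.1787]] c [ 0.5915 -0.0655  0.016 ]
0.1995 -84.4
0.1992 -84.5
0.2644 -173.9
0.2651 -173.9
scene [[0.7348, -0.1487], [0.7147, 0.05], [0.4681, -0.1775], [0.4503, 0.0224]] c [ 0.592  -0.0634  0.016 ]
0.1997 95.8
0.2007 95.1
0.2683 -173.8
0.2658 -174.0
top pivot [ 0.627  -0.0617] 53 0.002350357243796903
scene pivot [ 0.629  -0.0593] 59 0.0011317058612359899
top 7 280 283 150 152 tops [ 0.6773 -0.1123  0.099 ] 0.09981159622536118 (np.float64(282.0), np.float64(150.0))Traceback (most recent call last):
  File "<stdin>", line 21, in <module>
    return umr_minimum(a, axis, None, out, keepdims, initial, where)
ValueError: zero-size array to reduction operation minimum which has no identity
```

```bash
python3 - <<'E'
from h import *
T=dict(np.load('/tmp/top0.npz'));S=dict(np.load('/tmp/scene0.npz'))
y=np.radians(6.);ex=np.array([np.cos(y),np.sin(y),0]);ey=np.array([-np.sin(y),np.cos(y),0]);piv=np.array([.627,-.061,.05])
F=lambda p:np.stack([(p-piv)@ex,(p-piv)@ey,p[...,2]],-1)
# scene post top: crop px (122,365) approx; top view (343,108)..(342,135)
print('post scene',ray(S,np.array([121,366])/4.4+[170,140]-.4,.1).round(4))
print('post top',ray(T,np.array([[347,108]])/6+[225,130]-.4,.1).round(4))
for nm,d,(u0,u1,v0,v1) in (('top',T,(278,290,140,158)),('scene',S,(190,205,218,240))):
    Q=pts(d)[v0:v1,u0:u1]; m=(Q[...,2]>.07)&(Q[...,2]<.12); q=Q[m]; v,u=np.nonzero(m)
    print(nm,len(q),q.mean(0).round(4),(q.min(0)+q.max(0)).round(4)/2)
    k=q[:,2]>.09; print(q[k].mean(0).round(4),k.sum())
ax=np.array([-np.sin(.6109),0,np.cos(.6109)]); xx=np.array([np.cos(.6109),0,np.sin(.6109)])
for nm,d,(u0,u1,v0,v1) in (('top',T,(255,290,195,225)),('scene',S,(220,255,145,170))):
    hsv=cv2.cvtColor(d['color'][v0:v1,u0:u1],cv2.COLOR_RGB2HSV).astype(int); m=((hsv[...,0]<8)|(hsv[...,0]>172))&(hsv[...,1]>140)
    v,u=np.nonzero(m); Q=pts(d)[v0:v1,u0:u1][m]; Q=Q[(Q[:,2]>.15)&(Q[:,2]<.215)]
    q=F(Q)@np.c_[xx,[0,1,0],ax]   # coords in pin frame
    h=q[:,2]; a=q[:,:2]; rc=cv2.minAreaRect(a.astype(np.float32)); C=a.mean(0); w,V=np.linalg.eigh(np.cov((a-C).T))
    print(nm,len(q),'h',np.percentile(h,[3,50,97]).round(4),'C',C.round(4),'dir',V[:,1],np.degrees(np.arctan2(V[1,1],V[0,1])),np.sqrt(w),rc, 'world mean',Q.mean(0).round(4))
# pin predicted
tip=np.array([-.09,0,.077]); print('pred pinframe of tip',tip@xx,tip@ax, 'grip h',tip@ax+.124)
# red notch
P=pts(T)[172:192,274:296]; hsv=cv2.cvtColor(T['color'][172:192,274:296],cv2.COLOR_RGB2HSV).astype(int); m=((hsv[...,0]<8)|(hsv[...,0]>172))&(hsv[...,1]>140)&(P[...,2]<.09)&(P[...,2]>.04)
f=F(P[m]); c=f.mean(0); print('notch',c, np.pi+np.arctan2(c[1],c[0]), np.hypot(*c[:2]))
E
```

```text
post scene [[ 0.6833 -0.111   0.1   ]]
post top [[ 0.6854 -0.1135  0.1   ]]
top 22 [ 0.6809 -0.1121  0.093 ] [ 0.68215 -0.11235  0.0885 ]
[ 0.6824 -0.1126  0.0989] 15
scene 42 [ 0.686  -0.1088  0.0893] [ 0.6846  -0.10955  0.08605]
[ 0.6852 -0.1097  0.097 ] 23
top 108 h [0.2274 0.2468 0.2535] C [-0.0215 -0.0007] dir [-0.39695689  0.91783726] 113.38807616697328 [0.00314848 0.01540069] ((-0.02281138300895691, -0.0005377009510993958), (0.013096153736114502, 0.052463654428720474), 23.5313777923584) world mean [ 0.4705 -0.0781  0.1874]
scene 158 h [0.2275 0.2394 0.2507] C [-0.0202  0.002 ] dir [-0.40955743  0.91228434] 114.17703613203932 [0.00281989 0.01583415] ((-0.021939553320407867, 0.001704944297671318), (0.015365916304290295, 0.05349555239081383), 20.16925811767578) world mean [ 0.4738 -0.0751  0.1845]
pred pinframe of tip -0.02955431130908609 0.11469761411226313 grip h 0.23869761411226315
notch [-0.06174789 -0.0548659   0.06179704] 0.7264513659010032 0.08260186993912666
```

```bash
python3 -m pendant '[[[0,0,0],[0.0534,-0.0322,0],0.15],[[0,0,0],[0.0534,-0.0322,0],0.15],[[0,0,0],[0.0534,-0.0322,0],0.15],[[0,0,0],[0.0534,-0.0322,0],0.15],[[0,0,0],[0.0534,-0.0322,0],0.15],[[0,0,0],[0.0534,-0.0322,0],0.15],[[0,0,0],[0.0534,-0.0322,0],0.15],[[0,0,0],[0.0534,-0.0322,0],0.15]]' 25
```

```text
time: 1.15
position: [0.5058, -0.2844, 0.2225]
tool_rot: [3.121, 0.356, -0.0]
ft_force: [0.2, -0.9, -0.6]
grip_width: 0.429
```

```bash
python3 -m pendant '[[[0,0,0],[0.0531,-0.032,0],0.15],[[0,0,0],[0.0531,-0.032,0],0.15],[[0,0,0],[0.0531,-0.032,0],0.15],[[0,0,0],[0.0531,-0.032,0],0.15],[[0,0,7],[0,0,0.045],0.15],[[0,0,0],[0,0,0],0.15]]'; cat > w.py <<'E'
import sys
from h import *
from scipy.spatial.transform import Rotation as Ro
for n in sys.argv[2:]: shot(n,n+sys.argv[1])
s=monitor.get_state(); R=Ro.from_rotvec(s['tool_rot']).as_matrix()
print(s['time'],s['position'].round(4),'\n',R.round(3),s['ft_force'].round(1),s['grip_width'].round(3),s['joint_positions'].round(2))
E
python3 w.py 1 wrist scene
```

```text
time: 1.9
position: [0.68, -0.1127, 0.1728]
tool_rot: [-3.136, -0.17, 0.014]
ft_force: [-0.9, -0.6, -0.7]
grip_width: 0.424Traceback (most recent call last):
  File "w.py", line 6, in <module>
    print(s['time'],s['position'].round(4),'\n',R.round(3),s['ft_force'].round(1),s['grip_width'].round(3),s['joint_positions'].round(2))
                                                                                  ^^^^^^^^^^^^^^^^^^^^^
AttributeError: 'float' object has no attribute 'round'
```

View pics/wrist1.png

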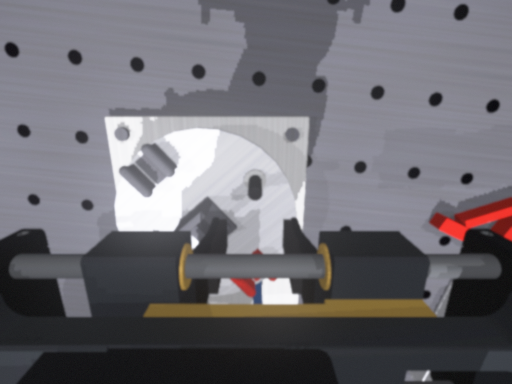

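The wrist view shows the black post at (256,186), laterally centred between the fingers. I'll refine its position from wrist depth.

```bash
sed -i "s/s\['grip_width'\].round(3)/round(s['grip_width'],3)/" w.py; python3 - <<'E'
from h import *
d=dict(np.load('/tmp/wrist1.npz')); Q=pts(d)[165:205,240:275]; c=d['color'][165:205,240:275].sum(2)
for m in [(Q[...,2]>.092)&(Q[...,2]<.11),(Q[...,2]>.06)&(Q[...,2]<.11)]:
    q=Q[m]; print(len(q),q.mean(0).round(4),((q.min(0)+q.max(0))/2).round(4))
E
python3 w.py 1b wrist
```

```text
182 [ 0.683  -0.1113  0.0983] [ 0.6822 -0.1114  0.0964]
295 [ 0.6846 -0.1112  0.0902] [ 0.6822 -0.1112  0.0807]
2.05 [ 0.6829 -0.1147  0.179 ] 
 [[ 0.994  0.105  0.001]
 [ 0.105 -0.994 -0.001]
 [ 0.001  0.001 -1.   ]] [-0.7  0.4  0.4] 0.422 [ 0.46  0.47 -0.47  1.38  0.21  1.34 -1.48]
```

```bash
python3 -m pendant '[[[0,0,0],[0,-0.003,0.045],0.15],[[0,0,0],[0,0,0.045],0.15],[[0,0,0],[0,0,0.02],0.15],[[0,0,0],[0,0,0],0.15],[[0,0,0],[0,0,0],1],[[0,0,0],[0,0,0],1],[[0,0,0],[0,0,0],1]]' 15
```

```text
time: 2.92
position: [0.6838, -0.1113, 0.0692]
tool_rot: [3.135, 0.166, 0.005]
ft_force: [2.1, -5.1, 0.9]
grip_width: 0.17
```

```bash
python3 -m pendant '[[[0,0,0],[-0.0087,0.0067,0],1],[[0,0,0],[-0.0096,0.0054,0],1],[[0,0,0],[-0.0103,0.004,0],1],[[0,0,0],[-0.0107,0.0024,0],1],[[0,0,0],[-0.011,0.0008,0],1],[[0,0,0],[0,0,0],1],[[0,0,0],[0,0,0],1]]'; python3 w.py 2 scene top
```

```text
time: 3.8
position: [0.6349, -0.1359, 0.069]
tool_rot: [3.135, 0.165, 0.001]
ft_force: [0.6, -1.0, 6.5]
grip_width: 0.154
3.9 [ 0.635  -0.1359  0.0691] 
 [[ 0.994  0.105  0.001]
 [ 0.105 -0.994 -0.002]
 [ 0.001  0.002 -1.   ]] [-1.5 -1.7  6.3] 0.157 [ 0.53  0.47 -0.46  1.61  0.23  1.11 -1.46]
```

```bash
python3 - <<'E'
from h import *
a=cv2.imread('pics/scene2.png')[140:275,170:285]; b=cv2.imread('pics/top2.png')[130:230,225:310]
cv2.imwrite('pics/c2.png',np.hstack([cv2.resize(a,(450,528)),cv2.resize(b,(340,400)) .copy() if 0 else cv2.copyMakeBorder(cv2.resize(b,(340,400)),0,128,0,0,0)]))
E
```

```text
(no output)
```

View pics/c2.png

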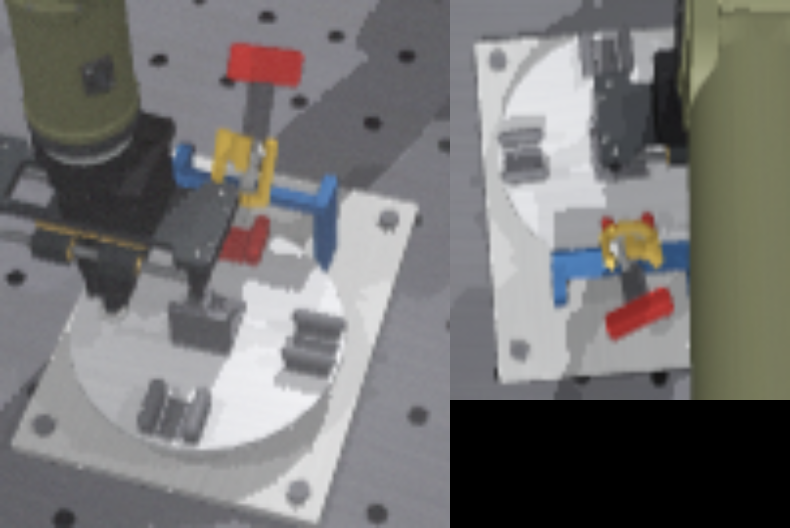

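```bash
python3 -m pendant '[[[0,0,0],[0,0,0],0.15],[[0,0,0],[0,0,0],0.15],[[0,0,0],[0,0,-0.06],0.15],[[0,0,0],[0,0,-0.06],0.15],[[0,0,0],[0,0,-0.06],-0.1],[[0,0,0],[-0.047,-0.019,0],-0.1],[[0,0,0],[-0.047,-0.019,0],-0.1],[[0,0,0],[-0.047,-0.019,0],-0.1]]'
cat > rel.py <<'E'
from h import *
from scipy.spatial.transform import Rotation as Ro
y=np.radians(6.);ex=np.array([np.cos(y),np.sin(y),0]);ey=np.array([-np.sin(y),np.cos(y),0]);ez=np.array([0,0,1.]);piv=np.array([.627,-.061,.05])
t=np.radians(35);ax=-np.sin(t)*ex+np.cos(t)*ez;px=np.cos(t)*ex+np.sin(t)*ez
def target(deg): # tool y at deg ccw about ax from px
    a=np.radians(deg);ty=np.cos(a)*px+np.sin(a)*ey;tz=-ax;return np.c_[np.cross(ty,tz),ty,tz]
def rel(deg,pos):
    s=monitor.get_state();R=Ro.from_rotvec(s['tool_rot']).as_matrix()
    rv=np.degrees(Ro.from_matrix(R.T@target(deg)).as_rotvec());sh=R.T@(np.array(pos)-s['position'])
    print('t',round(s['time'],2),'pos',s['position'].round(4),'rot',rv.round(2),np.linalg.norm(rv).round(1),'shift now-frame',sh.round(4),'target-frame',(target(deg).T@(np.array(pos)-s['position'])).round(4),'q',s['joint_positions'].round(2))
E
python3 w.py 3 scene top
python3 -c "
from rel import *
rel(23.5,np.array([.473,-.077,.183])+.06*ax)"
```

```text
time: 4.9
position: [0.4863, -0.0918, 0.2468]
tool_rot: [-3.136, -0.167, 0.002]
ft_force: [-0.3, 0.7, 0.1]
grip_width: 0.55
5.0 [ 0.4834 -0.0911  0.2467] 
 [[ 0.994  0.107 -0.005]
 [ 0.107 -0.994 -0.002]
 [-0.005  0.001 -1.   ]] [ 0.7  0.5 -0.1] 0.55 [ 0.65 -0.01 -0.51  1.78 -0.    1.38 -1.33]
t 5.0 pos [ 0.4834 -0.0911  0.2467] rot [ -34.74   22.81 -109.23] 116.9 shift now-frame [-0.0432 -0.0152  0.0147] target-frame [ 0.0313 -0.0342 -0.013 ] q [ 0.65 -0.01 -0.51  1.78 -0.    1.38 -1.33]
```

View pics/scene3.png

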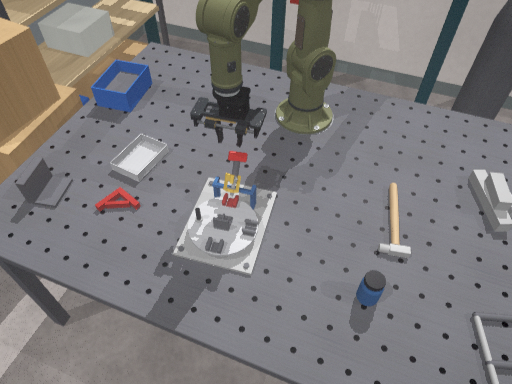

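The scene view shows the post at (198,214), the red notch under the gate at (230,200), and the gripper above the handle. Next I'll reorient onto the pin axis.

```bash
python3 -m pendant '[[[-2.9,1.9,-9.1],[-0.02,0,-0.02],-0.1],[[-2.9,1.9,-9.1],[0,0,0],-0.1],[[-2.9,1.9,-9.1],[0,0,0],-0.1],[[-2.9,1.9,-9.1],[0,0,0],-0.1],[[-2.9,1.9,-9.1],[0,0,0],-0.1],[[-2.9,1.9,-9.1],[0,0,0],-0.1]]'
python3 -c "
from rel import *
rel(23.5,np.array([.473,-.077,.183])+.06*ax)"
```

```text
time: 5.75
position: [0.4734, -0.0982, 0.2679]
tool_rot: [2.499, 1.39, 0.277]
ft_force: [-0.3, 0.0, 0.7]
grip_width: 0.553
t 5.75 pos [ 0.4734 -0.0982  0.2679] rot [-18.19  12.2  -57.64] 61.7 shift now-frame [-0.0044 -0.0482  0.0212] target-frame [ 0.0382 -0.0349  0.0106] q [ 0.35 -0.3  -0.23  2.02  0.04  1.1  -0.45]
```

```bash
python3 -m pendant '[[[-3,2,-9.6],[0,0,0],-0.1],[[-3,2,-9.6],[0,0,0],-0.1],[[-3,2,-9.6],[0,0,0],-0.1],[[0,0,0],[0,0,0],-0.1]]'
python3 -c "
from rel import *
rel(23.5,np.array([.473,-.077,.183])+.06*ax)"
```

```text
time: 6.25
position: [0.5128, -0.1036, 0.2583]
tool_rot: [1.982, 1.914, 0.37]
ft_force: [0.5, 0.4, 0.3]
grip_width: 0.555
t 6.25 pos [ 0.5128 -0.1036  0.2583] rot [-11.17   5.29 -29.29] 31.8 shift now-frame [ 0.0209 -0.0785 -0.0097] target-frame [ 0.0573 -0.0551 -0.0194] q [ 0.32 -0.3  -0.15  2.08 -0.05  0.91  0.16]
```

```bash
cat > kin.py <<'E'
from h import *
import itertools
from scipy.spatial.transform import Rotation as Ro
from scipy.optimize import least_squares
def fk(q,p,sg):
    h,L1,L2,L3,a,b,o1,o7=p
    T=np.eye(4)
    def rz(x):
        M=np.eye(4);M[:3,:3]=Ro.from_euler('z',x).as_matrix();return M
    def ry(x):
        M=np.eye(4);M[:3,:3]=Ro.from_euler('y',x).as_matrix();return M
    def tr(x,z):
        M=np.eye(4);M[0,3]=x;M[2,3]=z;return M
    return rz(sg[0]*q[0]+o1)@tr(0,h)@ry(q[1])@rz(sg[1]*q[2])@tr(a,L1)@ry(q[3])@tr(b,0)@rz(sg[2]*q[4])@tr(0,L2)@ry(q[5])@rz(sg[3]*q[6]+o7)@tr(0,L3)
E
python3 - <<'E'
from kin import *
import json
D=[([1.3571013,.32162811,-.07008689,1.45138449,.02262037,1.3707831,-.05689223],[.14664698,-.63282362,.22173393],[-3.11984766,-.356947547,.000415]),
([.46,.47,-.47,1.38,.21,1.34,-1.48],[.6829,-.1147,.179],None),([.53,.47,-.46,1.61,.23,1.11,-1.46],[.635,-.1359,.0691],None),([.65,-.01,-.51,1.78,0,1.38,-1.33],[.4834,-.0911,.2467],[-3.136,-.167,.002]),
([.35,-.3,-.23,2.02,.04,1.10,-.45],[.4734,-.0982,.2679],[2.499,1.39,.277])]
s=monitor.get_state();D.append((s['joint_positions'],s['position'],s['tool_rot']))
def res(p,sg):
    r=[]
    for q,x,rv in D:
        T=fk(q,p,sg);r+=list(T[:3,3]-x)
        if rv is not None:r+=list(.3*(T[:3,:3]-Ro.from_rotvec(rv).as_matrix()).ravel())
    return np.array(r)
best=[]
for sg in itertools.product([1,-1],repeat=4):
  for o1 in (0,np.pi):
   for o7 in (0,np.pi/2,np.pi,-np.pi/2):
    f=least_squares(res,[.35,.4,.4,.3,0,0,o1,o7],args=(sg,));best.append((f.cost,sg,f.x))
best.sort(key=lambda t:t[0])
for b in best[:4]:print(b[0],b[1],b[2].round(4))
print(res(best[0][2],best[0][1]).round(3)[-12:-9]); json.dump([list(best[0][2]),best[0][1]],open('/tmp/kin.json','w'))
E
```

```text
8.401389819372062e-05 (-1, -1, -1, -1) [ 0.2705  0.4742  0.512   0.375   0.0026  0.0226 -0.0433  1.5275]
8.401389819372106e-05 (-1, -1, -1, -1) [ 0.2705  0.4742  0.512   0.375   0.0026  0.0226 -0.0433  1.5275]
8.401389819372156e-05 (-1, -1, -1, -1) [ 0.2705  0.4742  0.512   0.375   0.0026  0.0226 -0.0433  1.5275]
8.401389819372852e-05 (-1, -1, -1, -1) [ 0.2705  0.4742  0.512   0.375   0.0026  0.0226 -0.0433  1.5275]
[ 0.001  0.003 -0.   ]
```

```bash
cat > ik.py <<'E'
from kin import *
from rel import *
import json
p,sg=json.load(open('/tmp/kin.json'))
lo=np.array([-2.86,-.3,-1.38,.06,-1.56,.09,-2.69])+.01;hi=np.array([2.86,2.09,1.24,2.45,4.7,2.05,2.69])-.01
def ik(R,x,q0,n=8):
    best=None;rg=np.random.default_rng(0)
    def e(q):
        T=fk(q,p,sg);return np.r_[(T[:3,3]-x)*10,Ro.from_matrix(R.T@T[:3,:3]).as_rotvec()*3,(q-q0)*.003]
    for k in range(n):
        s=np.clip(q0+(rg.normal(0,.5,7) if k else 0),lo+.001,hi-.001)
        f=least_squares(e,s,bounds=(lo,hi))
        if best is None or f.cost<best.cost:best=f
    r=best.fun;return best.x,np.linalg.norm(r[:3])/10*1000,np.degrees(np.linalg.norm(r[3:6])/3)
E
python3 - <<'E'
from ik import *
q0=monitor.get_state()['joint_positions'];g=np.array([.473,-.077,.183])
for deg in (23.5,-34):
    for d in (-.045,-.015,.01,.03,.06):
        q,a,b=ik(target(deg),g+d*ax,q0); print(deg,d,'err mm %.1f deg %.1f'%(a,b),q.round(2))
for deg in (23.5+180,23.5-90,-34-90):
        q,a,b=ik(target(deg),g-.015*ax,q0,20); print(deg,'err mm %.1f deg %.1f'%(a,b),q.round(2))
E
```

```text
23.5 -0.045 err mm 0.2 deg 0.0 [ 0.28 -0.29  0.    2.38 -0.48  0.54  1.15]
23.5 -0.015 err mm 17.8 deg 2.4 [ 0.33 -0.29  0.    2.33 -0.49  0.65  1.18]
23.5 0.01 err mm 29.8 deg 4.6 [ 0.38 -0.29  0.    2.28 -0.49  0.74  1.21]
23.5 0.03 err mm 37.9 deg 6.4 [ 0.41 -0.29  0.    2.25 -0.49  0.82  1.23]
23.5 0.06 err mm 48.0 deg 9.0 [ 0.47 -0.29  0.    2.19 -0.49  0.94  1.25]
-34 -0.045 err mm 0.2 deg 0.0 [ 0.28 -0.29  0.    2.38 -0.49  0.54  0.15]
-34 -0.015 err mm 17.8 deg 2.4 [ 0.33 -0.29  0.    2.33 -0.49  0.65  0.18]
-34 0.01 err mm 29.8 deg 4.6 [ 0.38 -0.29 -0.    2.28 -0.49  0.74  0.2 ]
-34 0.03 err mm 37.9 deg 6.4 [ 0.41 -0.29 -0.    2.25 -0.49  0.82  0.22]
-34 0.06 err mm 48.0 deg 9.0 [ 0.47 -0.29 -0.    2.19 -0.49  0.94  0.25]
203.5 err mm 17.8 deg 2.4 [ 0.33 -0.29 -0.    2.33 -0.49  0.65 -1.96]
-66.5 err mm 17.8 deg 2.4 [ 0.33 -0.29 -0.    2.33 -0.49  0.65 -0.39]
-124 err mm 17.8 deg 2.4 [ 0.33 -0.29 -0.    2.33 -0.49  0.65 -1.39]
```

```bash
cat >> ik.py <<'E'
g=np.array([.473,-.077,.183]);REST=23.5
def tgt(turn,push,off,back=0.,deep=.015,base=None,base_turn=REST-90):
    "tool y along handle y; off=deg more upright; turn = clockwise deg from rest; push m"
    R=target(base_turn)@Ro.from_euler('y',-off,degrees=True).as_matrix()
    gg=g if base is None else base
    if (R[:,2]@ex)>np.sin(t): R=target(base_turn)@Ro.from_euler('y',off,degrees=True).as_matrix()
    R=Ro.from_rotvec(-ax*np.radians(turn)).as_matrix()@R
    return R,gg-push*ax+R[:,2]*(deep-back)
E
python3 - <<'E'
from ik import *
q0=monitor.get_state()['joint_positions']
for bt in (-66.5,113.5):
  for off in (10,15,20,25,30):
    for turn,push,back in ((0,0,.07),(0,0,0),(0,.026,0),(30,.026,0),(57,.026,0),(57,.016,.0),(57,.016,.06)):
        R,x=tgt(turn,push,off,back,base_turn=bt); q,a,b=ik(R,x,q0,3); print(bt,off,turn,push,back,'err mm %.1f deg %.1f'%(a,b),q.round(2),R[:,2].round(2))
E
```

```text
-66.5 10 0 0 0.07 err mm 30.7 deg 5.9 [ 0.2  -0.29 -0.    2.12 -0.11  0.97 -0.83] [ 0.44 -0.02 -0.9 ]
-66.5 10 0 0 0 err mm 4.4 deg 0.7 [ 0.17 -0.29 -0.    2.26 -0.11  0.74 -0.84] [ 0.44 -0.02 -0.9 ]
-66.5 10 0 0.026 0 err mm 0.0 deg 0.0 [ 0.48 -0.26 -0.28  2.27 -0.24  0.68 -0.74] [ 0.44 -0.02 -0.9 ]
-66.5 10 30 0.026 0 err mm 0.0 deg 0.0 [ 0.51 -0.22 -0.24  2.24 -0.36  0.75 -1.09] [ 0.42  0.06 -0.91]
-66.5 10 57 0.026 0 err mm 0.0 deg 0.0 [ 0.53 -0.2  -0.19  2.24 -0.49  0.78 -1.39] [ 0.43  0.14 -0.89]
-66.5 10 57 0.016 0.0 err mm 0.0 deg 0.0 [ 0.55 -0.23 -0.2   2.24 -0.49  0.81 -1.39] [ 0.43  0.14 -0.89]
-66.5 10 57 0.016 0.06 err mm 8.0 deg 1.5 [ 0.39 -0.29 -0.    2.18 -0.4   0.96 -1.44] [ 0.43  0.14 -0.89]
-66.5 15 0 0 0.07 err mm 19.0 deg 3.8 [ 0.11 -0.29 -0.    2.09  0.01  1.02 -0.98] [ 0.37 -0.07 -0.93]
-66.5 15 0 0 0 err mm 0.0 deg 0.0 [ 0.5  -0.28 -0.33  2.22 -0.14  0.81 -0.85] [ 0.37 -0.07 -0.93]
-66.5 15 0 0.026 0 err mm 0.0 deg 0.0 [ 0.47 -0.22 -0.33  2.22 -0.1   0.75 -0.89] [ 0.37 -0.07 -0.93]
-66.5 15 30 0.026 0 err mm 0.0 deg 0.0 [ 0.47 -0.17 -0.23  2.17 -0.27  0.83 -1.
[... 5383 characters left out ...]
 err mm 0.0 deg 0.0 [ 0.09 -0.18 -0.13  1.98  0.17  1.2   1.94] [ 0.14 -0.19 -0.97]
113.5 30 0 0 0 err mm 0.0 deg 0.0 [ 0.16 -0.1  -0.17  2.05  0.19  1.05  1.93] [ 0.14 -0.19 -0.97]
113.5 30 0 0.026 0 err mm 0.0 deg 0.0 [ 0.19 -0.05 -0.21  2.04  0.21  1.    1.91] [ 0.14 -0.19 -0.97]
113.5 30 30 0.026 0 err mm 0.0 deg 0.0 [ 0.33  0.01 -0.16  1.97 -0.09  1.09  1.79] [ 0.08  0.07 -0.99]
113.5 30 57 0.026 0 err mm 0.0 deg 0.0 [ 0.45  0.05 -0.11  1.97 -0.35  1.14  1.67] [ 0.13  0.29 -0.95]
113.5 30 57 0.016 0.0 err mm 0.0 deg 0.0 [ 0.44  0.03 -0.09  1.97 -0.35  1.16  1.67] [ 0.13  0.29 -0.95]
113.5 30 57 0.016 0.06 err mm 0.0 deg 0.0 [ 0.41 -0.02 -0.02  1.9  -0.34  1.29  1.67] [ 0.13  0.29 -0.95]
```

```bash
cat >> ik.py <<'E'
def go(turn,push,off=25,back=0.,deep=.015,**k):
    R1,x1=tgt(turn,push,off,back,deep,**k); s=monitor.get_state();R=Ro.from_rotvec(s['tool_rot']).as_matrix()
    rv=np.degrees(Ro.from_matrix(R.T@R1).as_rotvec())
    print('t',round(s['time'],2),'pos',s['position'].round(4),'rot',rv.round(2),np.linalg.norm(rv).round(1),'shift now-frame',(R.T@(x1-s['position'])).round(4),'tgt-frame',(R1.T@(x1-s['position'])).round(4),'q',s['joint_positions'].round(2),'F',s['ft_force'].round(1),'w',round(s['grip_width'],3))
    return R1,x1
E
python3 -c "
from ik import *
go(0,0,back=.08)"
```

```text
t 6.25 pos [ 0.5128 -0.1036  0.2583] rot [  8.85 -10.57  59.83] 61.4 shift now-frame [ 0.0341 -0.0549 -0.0144] tgt-frame [-0.0327 -0.0573 -0.0049] q [ 0.32 -0.3  -0.15  2.08 -0.05  0.91  0.16] F [0.5 0.4 0.3] w 0.555
```

```bash
python3 -m pendant '[[[1.5,-1.8,10],[0,0,0],-0.6],[[1.5,-1.8,10],[0,0,0],-0.9],[[1.5,-1.8,10],[0,0,0],-1],[[1.5,-1.8,10],[0,0,0],-1],[[1.5,-1.8,10],[0,0,0],-1],[[1.4,-1.7,10],[0,0,0],-1],[[0,0,0],[0,0,0],-1]]' 40; python3 -c "
from ik import *
go(0,0,back=.08)"
```

```text
time: 7.12
position: [0.5139, -0.103, 0.2596]
tool_rot: [2.854, 0.67, 0.268]
ft_force: [-0.5, -0.2, 0.1]
grip_width: 0.997
t 7.12 pos [ 0.5139 -0.103   0.2596] rot [ 0.15  0.05 -0.06] 0.2 shift now-frame [-0.0342 -0.0575 -0.004 ] tgt-frame [-0.0341 -0.0575 -0.0039] q [ 0.5  -0.14 -0.4   1.9   0.08  1.14 -1.04] F [-0.5 -0.2  0.1] w 0.997
```

```bash
python3 -m pendant '[[[0,0,0],[-0.017,-0.029,-0.002],-1],[[0,0,0],[-0.017,-0.029,-0.002],-1],[[0,0,0],[0,0,0],-1]]'; python3 -c "
from ik import *
go(0,0,back=.08)"; python3 w.py 4 wrist scene top
```

```text
time: 7.5
position: [0.4566, -0.0661, 0.2451]
tool_rot: [2.852, 0.675, 0.267]
ft_force: [-0.1, -0.1, -0.5]
grip_width: 1.005
t 7.5 pos [ 0.4566 -0.0661  0.2451] rot [0.22 0.07 0.17] 0.3 shift now-frame [0.0014 0.0022 0.0001] tgt-frame [0.0014 0.0022 0.0001] q [ 0.47 -0.29 -0.41  2.03  0.03  1.14 -1.06] F [-0.1 -0.1 -0.5] w 1.005
7.65 [ 0.4586 -0.0676  0.246 ] 
 [[ 0.88   0.42   0.221]
 [ 0.456 -0.877 -0.15 ]
 [ 0.131  0.233 -0.964]] [-0.3  0.4 -0. ] 0.998 [ 0.47 -0.28 -0.41  2.03  0.03  1.14 -1.06]
```

View pics/wrist4.png

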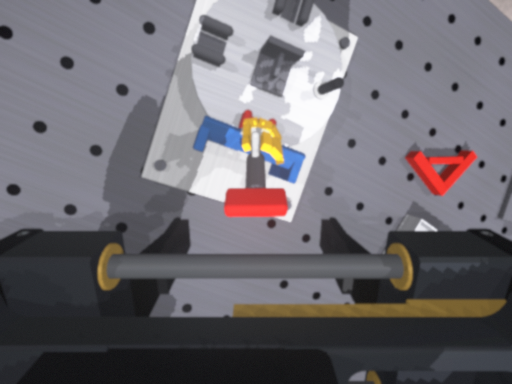

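View pics/scene4.png

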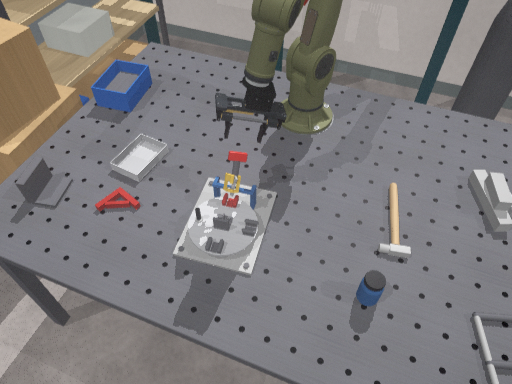

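The wrist view shows the red bar level and centred at (256,202), lined up with the jaw axis. I'll refine the handle position from the wrist depth.

```bash
python3 - <<'E'
from ik import *
d=dict(np.load('/tmp/wrist4.npz'));c=cv2.cvtColor(d['color'],cv2.COLOR_RGB2HSV).astype(int);P=pts(d)
m=((c[...,0]<8)|(c[...,0]>172))&(c[...,1]>140);m[:180]=0;m[225:]=0;m[:,:215]=0;m[:,300:]=0
q=P[m];q=q[(q[:,2]>.14)&(q[:,2]<.22)]
a=np.radians(REST);hx=np.cos(a)*px+np.sin(a)*ey;hy=-np.sin(a)*px+np.cos(a)*ey
l=(q-g)@np.c_[hx,hy,ax]
print(len(l),np.percentile(l,[2,50,98],axis=0).round(4))
top=l[l[:,2]>.008];print('top face',len(top),np.percentile(top,[2,50,98],axis=0).round(4)); print('bar slope',np.polyfit(top[:,1],top[:,0],1))
E
```

```text
1648 [[-0.0096 -0.023  -0.0104]
 [ 0.0012  0.0027  0.0074]
 [ 0.0025  0.0276  0.0136]]
top face 790 [[-0.01   -0.0231  0.0083]
 [-0.0016  0.0027  0.0123]
 [ 0.0023  0.0279  0.0138]]
bar slope [-0.01767415 -0.00236657]
```

```bash
cat >> ik.py <<'E'
_a=np.radians(REST);hx=np.cos(_a)*px+np.sin(_a)*ey;hy=-np.sin(_a)*px+np.cos(_a)*ey
g=g-.003*hx+.002*hy
E
python3 -c "
from ik import *
print(g);go(0,0)"
```

```text
[ 0.47004234 -0.07666948  0.18096456]
t 7.65 pos [ 0.4586 -0.0676  0.246 ] rot [ 0.23 -0.02  0.01] 0.2 shift now-frame [-0.0026 -0.0024  0.0816] tgt-frame [-0.0026 -0.0021  0.0816] q [ 0.47 -0.28 -0.41  2.03  0.03  1.14 -1.06] F [-0.3  0.4 -0. ] w 0.998
```

```bash
python3 -m pendant '[[[0,0,0],[-0.0026,-0.0022,0.03],-1],[[0,0,0],[0,0,0.03],-1],[[0,0,0],[0,0,0.02],-1],[[0,0,0],[0,0,0],-1]]'; python3 -c "
from ik import *
go(0,0)";python3 w.py 5 wrist scene
```

```text
time: 8.15
position: [0.4719, -0.0788, 0.166]
tool_rot: [2.856, 0.671, 0.264]
ft_force: [-0.2, -0.5, 0.0]
grip_width: 0.994
t 8.15 pos [ 0.4719 -0.0788  0.166 ] rot [ 0.02  0.17 -0.03] 0.2 shift now-frame [ 0.0013  0.0007 -0.0002] tgt-frame [ 0.0013  0.0007 -0.0002] q [ 0.48 -0.18 -0.43  2.12  0.08  0.97 -1.1 ] F [-0.2 -0.5  0. ] w 0.994
8.25 [ 0.4731 -0.0786  0.1681] 
 [[ 0.881  0.42   0.22 ]
 [ 0.455 -0.878 -0.149]
 [ 0.131  0.231 -0.964]] [-0.6 -0.  -0. ] 1.003 [ 0.48 -0.19 -0.43  2.11  0.08  0.97 -1.1 ]
```

View pics/wrist5.png

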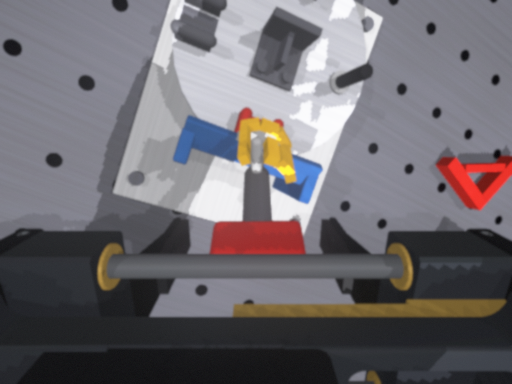

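The bar spans 211–304 px, centred between the fingers, and the bench is clear. Closing now.

```bash
python3 -m pendant '[[[0,0,0],[0,0,0],1],[[0,0,0],[0,0,0],1],[[0,0,0],[0,0,0],1],[[0,0,0],[0,0,0],1]]' 40; python3 -c "
from ik import *
go(0,0)
go(0,.026)"
```

```text
time: 8.75
position: [0.4728, -0.0791, 0.1682]
tool_rot: [2.852, 0.671, 0.269]
ft_force: [-0.1, -0.6, -0.3]
grip_width: 0.634
t 8.75 pos [ 0.4728 -0.0791  0.1682] rot [ 0.27 -0.   -0.  ] 0.3 shift now-frame [ 0.0003 -0.0004  0.0017] tgt-frame [ 0.0003 -0.0004  0.0017] q [ 0.48 -0.19 -0.43  2.11  0.08  0.97 -1.1 ] F [-0.1 -0.6 -0.3] w 0.634
t 8.75 pos [ 0.4728 -0.0791  0.1682] rot [ 0.27 -0.   -0.  ] 0.3 shift now-frame [ 0.0113 -0.0005  0.0252] tgt-frame [ 0.0113 -0.0004  0.0252] q [ 0.48 -0.19 -0.43  2.11  0.08  0.97 -1.1 ] F [-0.1 -0.6 -0.3] w 0.634
```

```bash
python3 -m pendant '[[[0,0,0],[0.0027,0,0.0058],1],[[0,0,0],[0.0027,0,0.0058],1],[[0,0,0],[0.0027,0,0.0058],1],[[0,0,0],[0.0027,0,0.0058],1],[[0,0,0],[0,0,0],1],[[0,0,0],[0,0,0],1]]'; python3 -c "
from ik import *
s=monitor.get_state();print('push mm',(s['position']-np.array([.4728,-.0791,.1682]))@-ax*1000,'F along ax',s['ft_force']@ax)
go(0,.026)";python3 w.py 6 wrist scene
```

```text
time: 9.5
position: [0.4871, -0.0776, 0.1476]
tool_rot: [2.853, 0.671, 0.267]
ft_force: [-5.9, -0.4, 9.9]
grip_width: 0.642
push mm 25.138644038895624 F along ax 11.477425051568462
t 9.5 pos [ 0.4871 -0.0776  0.1476] rot [ 0.23  0.07 -0.02] 0.2 shift now-frame [ 0.0007 -0.0004  0.0025] tgt-frame [ 0.0007 -0.0004  0.0025] q [ 0.48 -0.13 -0.45  2.11  0.11  0.92 -1.15] F [-5.9 -0.4  9.9] w 0.642
9.6 [ 0.4871 -0.0776  0.1476] 
 [[ 0.881  0.419  0.22 ]
 [ 0.455 -0.877 -0.151]
 [ 0.129  0.233 -0.964]] [-6.6 -1.9 10.6] 0.642 [ 0.48 -0.13 -0.45  2.11  0.11  0.92 -1.15]
```

```bash
python3 - <<'E'
import cv2,numpy as np
a=cv2.imread('pics/scene6.png')[130:260,165:295]; b=cv2.imread('pics/wrist6.png')[60:260,130:390]
cv2.imwrite('pics/c6.png',np.hstack([cv2.resize(a,(400,400)),cv2.resize(b,(400,400))]))
E
```

```text
(no output)
```

View pics/c6.png

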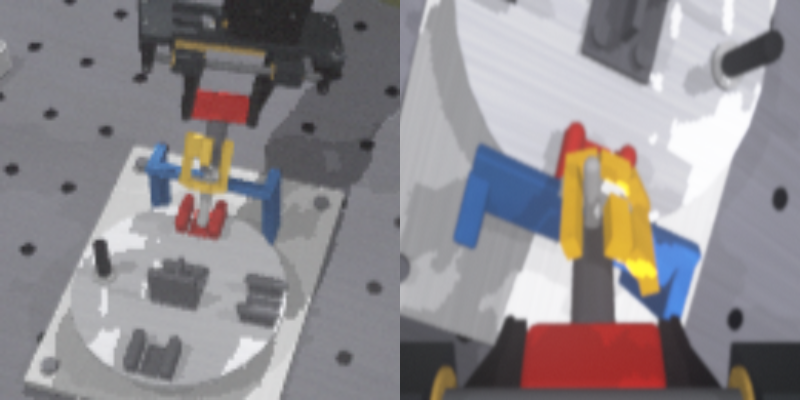

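```bash
python3 -m pendant '[[[3.8,0,8.2],[0,-0.0009,0],1],[[3.8,0,8.2],[0,-0.0009,0],1],[[3.8,0,8.2],[0,-0.0009,0],1],[[3.8,0,8.2],[0,-0.0009,0],1],[[3.8,0,8.2],[0,-0.0009,0],1],[[3.8,0,8.2],[0,-0.0009,0],1],[[0,0,0],[0,0,0],1]]'; python3 -c "
from ik import *
s=monitor.get_state();print('F along ax',s['ft_force']@ax,'T',s['torque'])
go(54,.025,deep=.0133)";python3 w.py 7 wrist scene
```

```text
time: 10.48
position: [0.487, -0.0734, 0.1478]
tool_rot: [-2.813, 0.526, -0.228]
ft_force: [-6.0, -3.0, 10.6]
grip_width: 0.643
F along ax 12.266511177576584 T [-0.11025871  0.7820826   0.34540382]
t 10.47 pos [ 0.487  -0.0734  0.1478] rot [ 0.08 -0.27 -0.45] 0.5 shift now-frame [-0.0005 -0.0012  0.0002] tgt-frame [-0.0005 -0.0012  0.0002] q [ 0.61 -0.04 -0.3   2.05 -0.35  1.03 -1.46] F [-6.  -3.  10.6] w 0.643
10.575 [ 0.487  -0.0733  0.1478] 
 [[ 0.923 -0.329  0.202]
 [-0.371 -0.899  0.232]
 [ 0.105 -0.289 -0.952]] [-5.8 -3.6 10.6] 0.639 [ 0.61 -0.04 -0.3   2.05 -0.35  1.03 -1.46]
```

```bash
python3 - <<'E'
import cv2,numpy as np
a=cv2.imread('pics/scene7.png')[130:260,165:295]; b=cv2.imread('pics/wrist7.png')[60:260,130:390]
cv2.imwrite('pics/c7.png',np.hstack([cv2.resize(a,(400,400)),cv2.resize(b,(400,400))]))
E
```

```text
(no output)
```

View pics/c7.png

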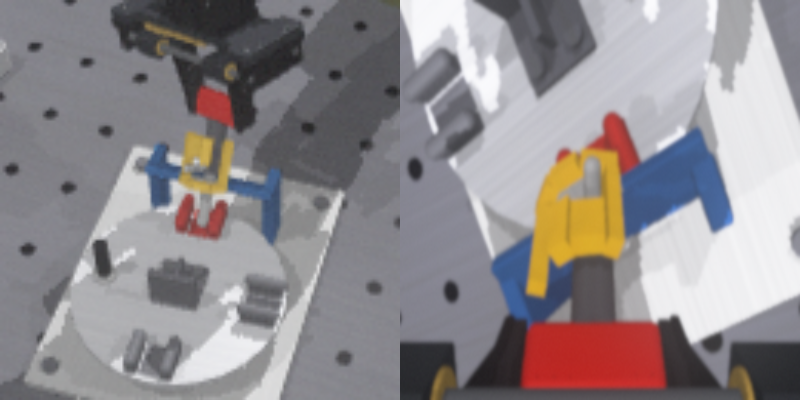

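```bash
python3 -m pendant '[[[0,0,0],[-0.0014,0,-0.003],1],[[0,0,0],[-0.0014,0,-0.003],1],[[0,0,0],[-0.001,0,-0.002],1],[[0,0,0],[0,0,0],1]]'; python3 -c "
from ik import *
s=monitor.get_state();print('F along ax',s['ft_force']@ax,'T',s['torque'])
go(54,.025,deep=.0133)"
```

```text
time: 11.08
position: [0.482, -0.0739, 0.155]
tool_rot: [-2.816, 0.522, -0.23]
ft_force: [-3.5, -3.5, 8.9]
grip_width: 0.637
F along ax 9.556612602170915 T [-0.45511095  0.69861185  0.2441247 ]
t 11.07 pos [ 0.482  -0.0739  0.155 ] rot [ 0.21 -0.32 -0.26] 0.5 shift now-frame [ 0.0031 -0.0012  0.0083] tgt-frame [ 0.0032 -0.0012  0.0082] q [ 0.62 -0.06 -0.29  2.05 -0.35  1.05 -1.45] F [-3.5 -3.5  8.9] w 0.637
```

```bash
python3 -m pendant '[[[0,0,0],[-0.0006,0,-0.0014],1],[[0,0,0],[-0.0004,0,-0.001],1],[[0,0,0],[0,0,0],1]]'; python3 -c "
from ik import *
s=monitor.get_state();print('F along ax',s['ft_force']@ax,'T',s['torque'])
go(54,.025,deep=.0133)"
```

```text
time: 11.45
position: [0.4817, -0.0739, 0.1557]
tool_rot: [-2.816, 0.522, -0.233]
ft_force: [6.8, -3.7, -5.0]
grip_width: 0.641
F along ax -7.787143815284702 T [-1.17220034 -0.80038613 -0.29123475]
t 11.45 pos [ 0.4817 -0.0739  0.1557] rot [ 0.2  -0.44 -0.27] 0.6 shift now-frame [ 0.0033 -0.0012  0.009 ] tgt-frame [ 0.0034 -0.0011  0.009 ] q [ 0.62 -0.06 -0.29  2.05 -0.35  1.05 -1.45] F [ 6.8 -3.7 -5. ] w 0.641
```

The axial force has reversed, so the pin is seated in the notch. I'll ease off and release.

```bash
python3 -m pendant '[[[0,0,0],[0.0004,0,0.001],1],[[0,0,0],[0,0,0],0.2],[[0,0,0],[0,0,0],-0.6],[[0,0,0],[0,0,0],-1],[[0,0,0],[0,0,0],-1],[[0,0,0],[0,0,0],-1]]'; python3 w.py 8 wrist scene
python3 - <<'E'
import cv2,numpy as np
a=cv2.imread('pics/scene8.png')[130:260,165:295]; b=cv2.imread('pics/wrist8.png')[60:260,130:390]
cv2.imwrite('pics/c8.png',np.hstack([cv2.resize(a,(400,400)),cv2.resize(b,(400,400))]))
E
```

```text
time: 12.2
position: [0.4803, -0.0719, 0.1547]
tool_rot: [-2.815, 0.52, -0.225]
ft_force: [0.5, 0.3, 0.2]
grip_width: 0.967
12.3 [ 0.4804 -0.0721  0.1549] 
 [[ 0.923 -0.328  0.2  ]
 [-0.37  -0.899  0.234]
 [ 0.103 -0.29  -0.952]] [-0.1 -0.9 -0.6] 0.989 [ 0.62 -0.06 -0.29  2.05 -0.35  1.05 -1.45]
```

View pics/c8.png

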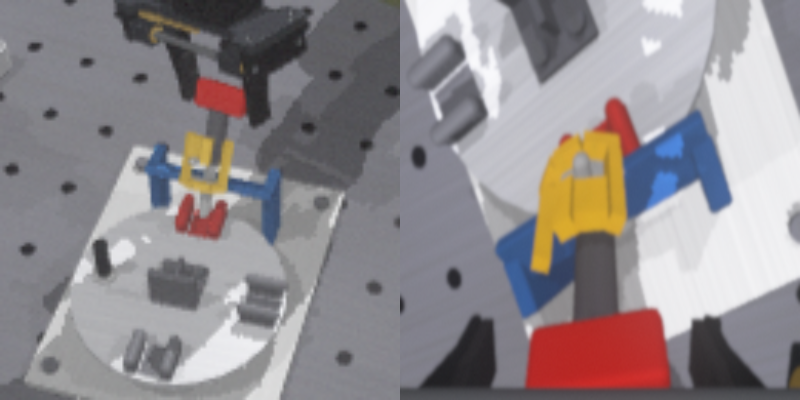

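The handle stayed turned after the fingers opened, and the fingers are clear on both sides. Retreating.

```bash
python3 -m pendant '[[[0,0,0],[0,0,-0.02],-1],[[0,0,0],[0,0,-0.03],-1],[[0,0,0],[0,0,-0.035],-1],[[0,0,0],[0,0,0],-1],[[0,0,0],[0,0,0],-1]]'; python3 w.py 9 wrist scene top
python3 - <<'E'
from ik import *
d=dict(np.load('/tmp/wrist9.npz'));c=cv2.cvtColor(d['color'],cv2.COLOR_RGB2HSV).astype(int);P=pts(d)
m=((c[...,0]<8)|(c[...,0]>172))&(c[...,1]>140)&(P[...,2]>.12)&(P[...,2]<.22)
n,l,st,ce=cv2.connectedComponentsWithStats(m.astype(np.uint8));k=1+st[1:,4].argmax();q=P[l==k];print(st[k],ce[k])
b=(q-g)@np.c_[hx,hy,ax]; print(np.percentile(b,[2,50,98],axis=0).round(4)); T=b[b[:,2]>np.percentile(b[:,2],98)-.005]
C=T[:,:2].mean(0);w,V=np.linalg.eigh(np.cov((T[:,:2]-C).T));v=V[:,1]*np.sign(V[1,1]);print('turn cw rad',np.arctan2(v[0],v[1]),'push',0.0135-np.percentile(b[:,2],98))
print('minrect',cv2.minAreaRect(T[:,:2].astype(np.float32)*1000))
a=cv2.imread('pics/scene9.png')[130:260,165:295]; b=cv2.imread('pics/wrist9.png')[60:260,130:390]
cv2.imwrite('pics/c9.png',np.hstack([cv2.resize(a,(400,400)),cv2.resize(b,(400,400))]))
S=dict(np.load('/tmp/scene9.npz'));Q=pts(S);x=Q[(Q[...,2]>.092)&(Q[...,2]<.106)&(np.hypot(Q[...,0]-.635,Q[...,1]+.136)<.02)]
print('post',x.mean(0).round(4),len(x)); r=x.mean(0)-piv; print('turntable',np.pi/2+np.arctan2(r@ey,r@ex))
E
```

```text
time: 12.92
position: [0.4632, -0.0919, 0.2353]
tool_rot: [-2.815, 0.52, -0.225]
ft_force: [-0.9, 0.4, 0.5]
grip_width: 1.002
13.075 [ 0.463  -0.0916  0.2347] 
 [[ 0.924 -0.328  0.198]
 [-0.369 -0.899  0.234]
 [ 0.101 -0.29  -0.952]] [-0.2  0.6  0.5] 1.002 [ 0.65 -0.14 -0.25  1.96 -0.35  1.24 -1.44]
[ 226  181   61   33 1544] [255.91515544 196.50906736]
[[-0.017  -0.0224 -0.0262]
 [ 0.0013 -0.0038 -0.0085]
 [ 0.0195  0.0157 -0.0018]]
turn cw rad 0.750902128985106 push 0.015326566487929457
minrect ((-1.132843017578125, -1.089691162109375), (53.33927536010742, 12.380640029907227), 46.43783950805664)
post [ 0.6413 -0.1326  0.0978] 20
turntable 0.09182112144780485
```

View pics/c9.png

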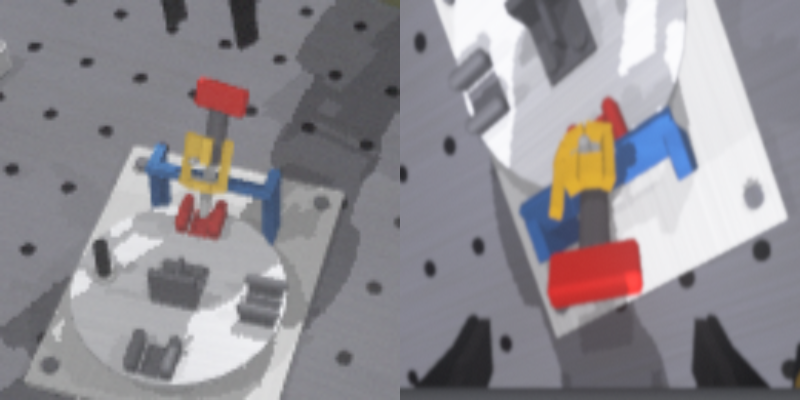

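View pics/scene9.png

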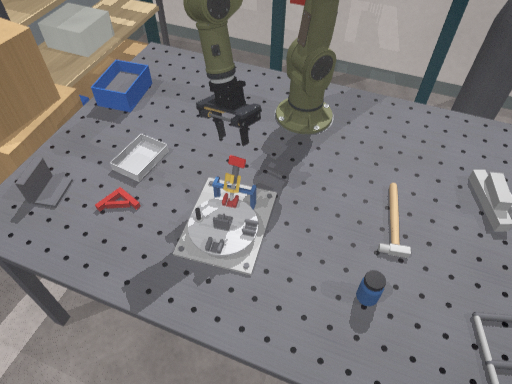

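The scene view shows the handle down and turned at (237,161), the pin between the red bars, the gripper clear and the loose items untouched. The turntable estimate of 0.09 rad is close to the limit, so I'll cross-check it with the other views.

```bash
python3 - <<'E'
from ik import *
for n in ('scene9','wrist9','top9'):
    d=dict(np.load(f'/tmp/{n}.npz'));Q=pts(d);V=d['color'].max(2)
    rr=Q-piv;near=np.hypot(Q[...,0]-.635,Q[...,1]+.136)<.022
    for lo_,hi_ in((.093,.106),(.062,.106)):
        m=near&(Q[...,2]>lo_)&(Q[...,2]<hi_)
        if m.sum()>4:
            x=Q[m];x=(np.percentile(x,2,axis=0)+np.percentile(x,98,axis=0))/2;r=x-piv;print(n,'post',m.sum(),x.round(4),'turn',round(np.pi/2+np.arctan2(r@ey,r@ex),3))
    c=cv2.cvtColor(d['color'],cv2.COLOR_RGB2HSV).astype(int)
    # dark notches (by depth above disc) 
    fx,fy=rr@ex,rr@ey;R=np.hypot(fx,fy);A=np.arctan2(fy,fx)
    for nm,a0 in(('n0',0),('n90',np.pi/2),('n-90',-np.pi/2)):
        m=(abs(R-.082)<.018)&(abs(A-a0)<.35)&(Q[...,2]>.066)&(Q[...,2]<.078)
        if m.sum()>10:
            aa=A[m];print(n,nm,m.sum(),'angle',round((np.percentile(aa,3)+np.percentile(aa,97))/2-a0,3), round(np.ptp(aa),2))
    m=((c[...,0]<8)|(c[...,0]>172))&(c[...,1]>130)&(Q[...,2]>.064)&(Q[...,2]<.08)&(R<.12)
    if m.sum()>5: print(n,'red tops',m.sum(),Q[m].mean(0).round(4),'fy range',np.percentile(fy[m],[2,98]).round(4))
E
```

```text
scene9 post 19 [ 0.6409 -0.1325  0.0978] turn 0.087
scene9 post 50 [ 0.6411 -0.132   0.0828] turn 0.092
scene9 n0 78 angle 0.063 0.57
scene9 n90 82 angle -0.002 0.61
scene9 n-90 16 angle 0.099 0.17
scene9 red tops 55 [ 0.5516 -0.0692  0.0699] fy range [-0.0226  0.0199]
wrist9 post 172 [ 0.6369 -0.1351  0.0969] turn 0.028
wrist9 post 318 [ 0.6364 -0.1351  0.0822] turn 0.022
wrist9 n0 444 angle 0.034 0.63
wrist9 n90 436 angle 0.046 0.63
wrist9 n-90 56 angle -0.014 0.1
wrist9 red tops 150 [ 0.5534 -0.0901  0.0701] fy range [-0.0255 -0.0154]
top9 post 14 [ 0.6379 -0.1352  0.0992] turn 0.042
top9 post 23 [ 0.6374 -0.1348  0.0835] turn 0.036
top9 n0 57 angle 0.028 0.62
top9 n90 62 angle 0.027 0.61
top9 red tops 9 [ 0.5611 -0.0736  0.0686] fy range [-0.0244  0.0171]
```

Most measurements put the turntable near 0.03 rad (top and wrist posts, dark notches, red bar edges). The scene-view post alone reads 0.09, and that view also read 2 mm high in x earlier. Handing in.

```bash
python3 -c "
from bench import order,monitor
s=monitor.get_state();print(s['time'],abs(s['qd']).max(),s['ft_force']);print(order.close_job())"
```

```text
13.075 0.00296509072544855 [-0.22266382  0.62390835  0.52810148]
the job is handed in; nothing more can be done
None
```

I turned the table by its post until the red notch was under the pin. Then I pushed the handle in about 25 mm along its axis, turned it about 54° clockwise, let it come back into the holding notch and released it. The job was handed in at about 13 s with the gripper clear. No verdict was reported.

**How the handle was gripped:** the arm could not reach a pose fully in line with the leaning pin. I gripped the bar by its ends instead, with the tool 25° more upright, and pushed and turned along the true pin axis.

**Last checks:**
- **Pin depth:** about 15 mm, inside the 12–20 mm limit.
- **Handle:** two readings of the same picture gave a turn of about 0.75 and 0.8 rad. Both are above 0.68, but the lower one is just short of the 0.8 where the holding notch starts. It stayed turned after release.
- **Seating:** before I let go, the force along the pin axis reversed, which fits the pin sitting in the notch.
- **Turntable:** most readings gave about 0.02–0.05 rad. The scene camera disagreed: its post readings were about 0.09 rad and one dark-notch reading 0.10, right at the limit. I did not take these as the true angle, because that camera had placed the post 2 mm off earlier and its red-bar edges point to about 0.02 rad.
- **Loose items:** the hammer, tray, square and jar looked unmoved in the last scene picture; I did not measure them.
- **Robot:** at rest, with force readings under 1 N.

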